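# Start the tee screw square with the forked driver

## Task

One tee-headed screw of the pump cover still stands proud. Lift the forked T-handle driver by its handle, set it upright and centred over that screw so that its fork straddles the crossbar and its feet come down on the cover, and only then turn the driver about a quarter turn clockwise (seen from above) so that the screw starts square. Leave the driver standing upright on the cover over the screw, do not turn the screw with the bare gripper, and leave the socket T-wrench standing where it is.

Things in the scene. Friction and masses are not known exactly. Their poses are not given: they have to be found in the camera images.
- driver_grip (a point): Centre of the handle bar of the forked driver, a loose steel T-handle tool (0.35 kg, 138 mm tall) standing upright on the bench on its fork. The square bar is 100 mm long along x, 18 mm wide along y and 18 mm high; z is up. A 14 mm shank below it carries the fork. Grasp the middle of the bar across y.
- driver: The same driver; origin on its axis at the feet of the fork, 129 mm straight below the handle's centre, same axes. The fork is 66 mm long (x), 48 mm wide (y), with two flat prongs 10 mm thick and 40 mm long. The 28 mm wide slot between them is open below and at both ends and runs along x, parallel to the handle bar.
- screw: Proud tee screw in a fixed 210 x 110 mm pump cover. Origin on its axis at the cover's flat face (70 mm above the bench, clear for 45 mm round the axis), z up. Crossbar: 10 mm thick, 70 mm long, top 29 mm above the face, along this x at thread 0 (this frame does not turn). The like screw 116 mm away at the plate's other end is already home, its bar only 9 mm above the face: not that one.
- thread (a joint): Turn of the proud screw, rad: 0 at the start, growing clockwise seen from above, no turning back past 0. It sinks 6 mm a turn and takes about 0.1 N m. With the fork centred on the crossbar and in line with it, the driver turns about 0.3 rad freely before the prongs push the bar.
- socket_grip (a point): Centre of the handle bar of the other T-wrench, loose, same handle and height (bar centre 129 mm up), but with a round socket foot 48 mm across in place of the fork. Not needed: leave it standing.
There are look-alikes about, which are no part of the job. Of the things that look like the part that bears screw, the smaller one is meant. What is shaped like the driver but pink is not meant.

How it is judged:
By the outcome, as a careful person would: the job done as asked, in the order asked, and still so for the second after the job is handed in, with the robot touching nothing.
It also fails if it takes over 43 s, if anything falls off the work surface, if the arm or the gripper's body presses on something with over 40 N, if the wrist force passes 120 N, or if a joint passes its speed limit or range.

## Robot

A 6-joint arm with a two-finger parallel gripper is mounted at the origin on the work surface. World frame = base frame: x ahead of the robot, y to its left, z up, the work surface at z = 0. Lengths are in m, angles in rad, forces in N, time in s.
With the tool pointing down it reaches from about 0.325 to 0.775 m from the base axis. Payload 5.5 kg.
Tool frame: the origin (TCP) lies where the fingers leave the gripper's body, on its centre line; the fingertips stand 80 mm ahead of it and the grasp point (between the pads) lies 61 mm ahead of it; z points along the fingers, y is the line along which they close (so a half turn about z gives the same grasp; the last joint's range is limited). The gripper opens to 88 mm and grips with 3 to 60 N. Pads are 20 mm wide; open, the fingers measure 115 mm over their backs; the gripper's body (75 mm by 178 mm) begins 61 mm behind the grasp point.
Start: joints at [-0.057, 0.091, 1.231, -0, 1.82, -0.057], TCP at [0.6, -0, 0.303] pointing down, gripper open.
Joint ranges: [-2.87, 2.87], [-0.86, 2.18], [0.17, 2.46], [-1.51, 4.65], [0.06, 2.69], [-2.65, 2.65]. Speed limits (rad/s): [2.57, 2.57, 3.01, 3.14, 3.14, 3.14].

## Interface

Orientations are given as a unit quaternion [x, y, z, w].
In Python, from cell import * gives the robot as it stands.
- The arm moves only by the tool jog_arm, never from a script. Its argument "increments" is a list of rows, each a list of 7 numbers: the shift along the tool's x, y, z in m, then the turn, a rotation vector about the tool's x, y, z in rad, then the finger opening in m, from 0 to 0.0878. A call has 1 to 10 rows; each row shifts and turns the commanded pose from where the row before left it, along the tool's axes as they then stand; what a row does not reach is not made up. A row lasts 1/12 s, in which the tool goes at most 41.7 mm and 7.16 degrees, less where a joint would pass 70% of its speed; a pose out of reach is approached as far as the arm can. A call is refused whole if a number of a shift passes 0.0417 or a number of a turn 0.125, either way. A call with a gripper value outside its range is refused whole. The fingers move at their own pace and stop on an object; "newtons" is the grip in N (left out, the last holds). Time passes only in rows, so rows that do not move let the fingers close. It gives the time, the measured TCP pose, the force, the opening and the grip force at its end, in the units of the state.
- get_obs(): the state, without advancing time (a new reading comes with each control period).
- read_camera(name): name is "scene" or "side" or "wrist"; returns the picture (420x560x3 uint8, red, green, blue); there is no depth.
- camera_params(name): a dict with "camera_matrix" (3x3 intrinsics, pixels), "view" (4x4, takes a point from world to camera coordinates); the wrist camera has in their place "T_tool_cam" (4x4, takes a point from camera to tool coordinates, whose origin is the TCP and whose axes are the flange's). Camera axes: x right, y down, z forward; pixel columns grow to the right and rows downward; lengths in m; the calibration is good to about 2 mm. A picture is of the moment at which its call begins: read the wrist's pose just before it. camera_params takes no time and is no camera call.
- hand_in(): hands the job in; it is judged then, once.
The state is a dict: "clock": time; "joint_positions": joint angles; "qd": joint speeds; "joint_torque": joint torques, N m; "position": TCP position; "eef_rot": TCP orientation; "contact_force": force on the tool from outside, world axes, zero at the start; "wrist_torque": the same for the moment, N m; "gripper_width": opening from 0.0 (shut) to 1.0 (fully open); "finger_force": force on a finger pad.
Only numpy, scipy, OpenCV 4.12 (cv2) and the standard library are available. Lean on these libraries where they do the work, as an engineer would, in place of code of your own. Each camera call takes 0.05 s, during which the arm holds its last target. There are 200 camera calls.

## Working session

There is one attempt and no reset: what is moved stays moved. The work goes in short steps, Python scripts to look and compute and a tool call to move; the robot and the scene stay as the last step left them, time stands still between calls to the robot, and variables do not carry over. Pictures are saved under pics/ and viewed, at most 10 in all, crops included, and the job is handed in when it is done.

Besides the shell and the picture viewer there is one more tool, called after ">>>" by a JSON object that holds its "name" and its "arguments", one argument or row to a line. jog_arm: Moves the arm, as the interface text tells. Its arguments: {"type":"object","properties":{"increments":{"type":"array"},"newtons":{"type":"number"}},"required":["increments"]}

```bash
mkdir -p pics; python3 - <<'E'
from cell import *
import cv2,numpy as np
o=get_obs();print(o['clock'],o['position'],o['eef_rot'])
for n in("scene","side"):
    cv2.imwrite(f"pics/{n}0.png",read_camera(n)[:,:,::-1]); p=camera_params(n);print(n,p['camera_matrix'],p['view'])
print(camera_params("wrist"))
E
```

```text
0.0 [5.99852470e-01 2.77691539e-05 3.01521831e-01] [ 7.07085355e-01  7.07127548e-01 -6.30330896e-04 -7.31327739e-04]
scene [[447.00898865   0.         286.51978211]
 [  0.         447.00898865 211.25965535]
 [  0.           0.           1.        ]] [[ 0.25997285  0.9655855   0.00766507 -0.11732776]
 [ 0.78099975 -0.20559388 -0.58972074 -0.27125641]
 [-0.5678499   0.1592978  -0.80757086  1.4480868 ]
 [ 0.          0.          0.          1.        ]]
side [[540.25225581   0.         283.36299938]
 [  0.         540.25225581 208.27374696]
 [  0.           0.           1.        ]] [[-0.8366786  -0.54768162  0.00371013  0.37792808]
 [-0.38549729  0.58407498 -0.71431664  0.24010246]
 [ 0.3890511  -0.59908369 -0.69981281  1.41281613]
 [ 0.          0.          0.          1.        ]]
{'camera_matrix': array([[367.93444094,   0.        , 272.59275471],
       [  0.        , 367.93444094, 210.3520969 ],
       [  0.        ,   0.        ,   1.        ]]), 'T_tool_cam': array([[-1.28377745e-04, -9.53137643e-01, -3.02536967e-01,
         8.35418753e-02],
       [ 9.99999345e-01, -4.66417556e-04,  1.04510358e-03,
         5.89373904e-04],
       [-1.13723612e-03, -3.02536635e-01,  9.53137079e-01,
        -8.19529824e-02],
       [ 0.00000000e+00,  0.00000000e+00,  0.00000000e+00,
         1.00000000e+00]])}
```

View pics/scene0.png

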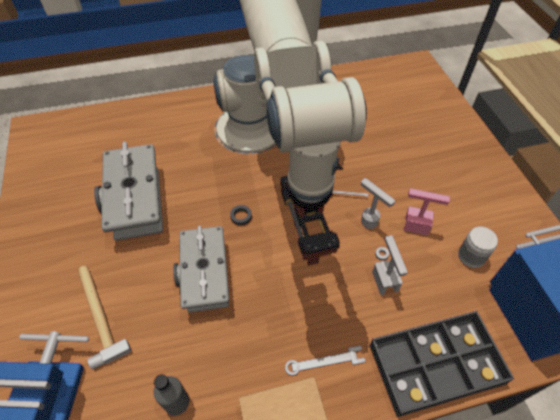

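View pics/side0.png

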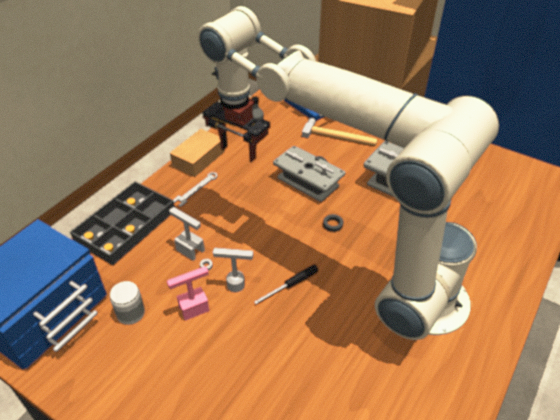

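Candidates (scene pixels):
- **Driver:** grey T-tools at (392,265), which has a block foot, and (375,205), which has a round foot and so is the socket. There is also a pink one at (425,210) and a T on the blue box at (50,345).
- **Cover:** (203,268) is smaller, (130,188) is larger.

I choose the tool at (392,265) and the cover at (203,268), and will check both in a close crop.

```bash
python3 - <<'E'
import cv2,numpy as np
a=cv2.imread("pics/scene0.png");b=cv2.imread("pics/side0.png")
r=lambda im,x,y:cv2.resize(im[y:y+75,x:x+100],(400,300),interpolation=cv2.INTER_CUBIC)
g=np.vstack([np.hstack([r(a,155,225),r(a,345,215)]),np.hstack([r(b,260,135),r(b,150,195)])])
cv2.imwrite("pics/crop1.png",g)
E
```

```text
(no output)
```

View pics/crop1.png

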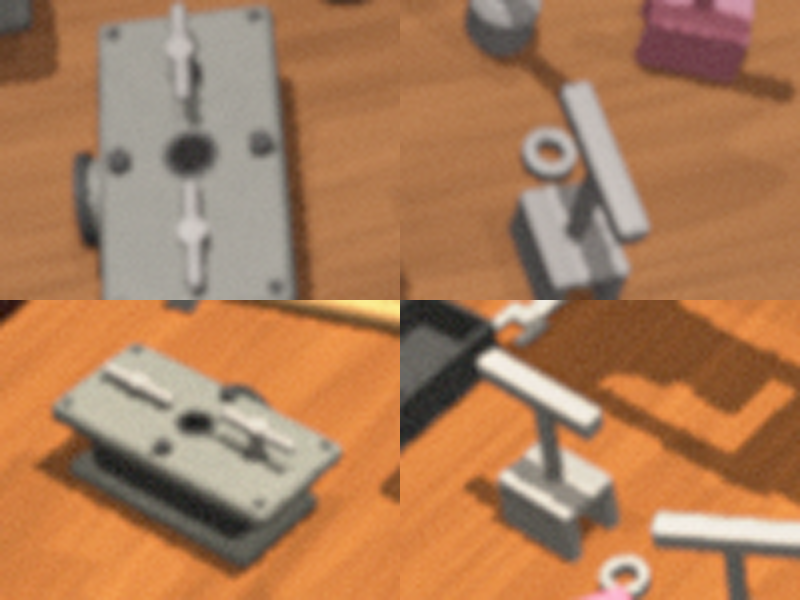

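```bash
cat >h.py <<'E'
from cell import *
import cv2,numpy as np
from scipy.spatial.transform import Rotation as R
def cam(n,o=None):
    p=camera_params(n);K=p['camera_matrix']
    if n!='wrist': return K,np.linalg.inv(p['view'])
    T=np.eye(4);T[:3,:3]=R.from_quat(o['eef_rot']).as_matrix();T[:3,3]=o['position'];return K,T@p['T_tool_cam']
def ray(c,u,z):
    K,T=c;d=T[:3,:3]@np.linalg.inv(K)@[u[0],u[1],1];C=T[:3,3];return C+d*(z-C[2])/d[2]
def proj(c,X):
    K,T=c;q=K@(np.linalg.inv(T)@np.r_[X,1])[:3];return q[:2]/q[2]
def snap(name):
    o=get_obs();im=read_camera('wrist')[:,:,::-1].copy();cv2.imwrite(f'pics/{name}.png',im)
    np.savez(f'pics/{name}.npz',p=o['position'],q=o['eef_rot']);return o,im
def wcam(name):
    d=np.load(f'pics/{name}.npz');return cam('wrist',{'position':d['p'],'eef_rot':d['q']})
E
python3 - <<'E'
from h import *
s=cam('scene');d=cam('side')
for nm,c,z,ps in [('drv sc',s,.138,[(389.3,236.3),(403.8,272)]),('drv sd',d,.138,[(171.8,209.3),(198.8,223.8)]),
 ('scr sc',s,.099,[(199.5,227),(200.8,248.8)]),('scr sd',d,.099,[(316.3,162),(333.8,171.3)]),('home',s,.079,[(203,282.5)])]:
    P=np.array([ray(c,u,z) for u in ps]);e=P[-1]-P[0];print(nm,P.round(3).tolist(),P.mean(0).round(3),np.linalg.norm(e).round(3),np.degrees(np.arctan2(e[1],e[0])).round(1))
E
```

```text
drv sc [[0.582, 0.211, 0.138], [0.677, 0.206, 0.138]] [0.629 0.209 0.138] 0.095 -3.4
drv sd [[0.675, 0.208, 0.138], [0.58, 0.21, 0.138]] [0.627 0.209 0.138] 0.095 178.8
scr sc [[0.416, -0.213, 0.099], [0.479, -0.219, 0.099]] [ 0.447 -0.216  0.099] 0.063 -5.8
scr sd [[0.475, -0.22, 0.099], [0.409, -0.211, 0.099]] [ 0.442 -0.216  0.099] 0.067 172.6
home [[0.557, -0.229, 0.079]] [ 0.557 -0.229  0.079] 0.0 0.0
```

The scene and side views agree. The driver bar centre is near (0.628, 0.209) with yaw about -2°, and the fork with its slot is clearly visible. The proud screw is the end of the small cover nearer the robot, at about (0.445, -0.216) with yaw about -7°; its bar stands clear of the face and the home screw is 113 mm away. I'll go over the driver now.

>>> {"name": "jog_arm", "arguments": {
  "increments": [
    [0.035,0.005,0,0,0,0,0.0878],
    [0.035,0.005,0,0,0,0,0.0878],
    [0.035,0.005,0,0,0,0,0.0878],
    [0.035,0.005,0,0,0,0,0.0878],
    [0.035,0.004,0,0,0,0,0.0878],
    [0.034,0.004,0,0,0,0,0.0878],
    [0,0,0,0,0,-0.12,0.0878],
    [0,0,0,0,0,-0.12,0.0878],
    [0,0,0,0,0,-0.12,0.0878],
    [0,0,0,0,0,-0.12,0.0878]
  ]
}}

```text
clock: 0.93
position: [0.6279, 0.2095, 0.3017]
eef_rot: [0.516, 0.857, -0.001, -0.001]
contact_force: [0.2, -0.5, 0.2]
gripper_width: 0.997
finger_force: 0.0
```

>>> {"name": "jog_arm", "arguments": {
  "increments": [
    [0,0,0,0,0,-0.12,0.0878],
    [0,0,0,0,0,-0.12,0.0878],
    [0,0,0,0,0,-0.12,0.0878],
    [0,0,0,0,0,-0.12,0.0878],
    [0,0,0,0,0,-0.12,0.0878],
    [0,0,0,0,0,-0.12,0.0878],
    [0,0,0,0,0,-0.12,0.0878],
    [0,0,0,0,0,-0.12,0.0878],
    [0,0,0,0,0,-0.09,0.0878],
    [0,0,0,0,0,0,0.0878]
  ]
}}

```text
clock: 1.77
position: [0.628, 0.209, 0.3019]
eef_rot: [0.019, 1.0, -0.0, -0.001]
contact_force: [-0.1, 0.8, 0.1]
gripper_width: 1.002
finger_force: 0.0
```

```bash
python3 - <<'E'
from h import *
o,im=snap('w1');print(o['clock'],o['position'],R.from_quat(o['eef_rot']).as_matrix().round(3))
E
```

```text
1.7667 [0.6279568  0.20897778 0.30190838] [[-0.999  0.038 -0.001]
 [ 0.038  0.999 -0.   ]
 [ 0.001 -0.    -1.   ]]
```

View pics/w1.png

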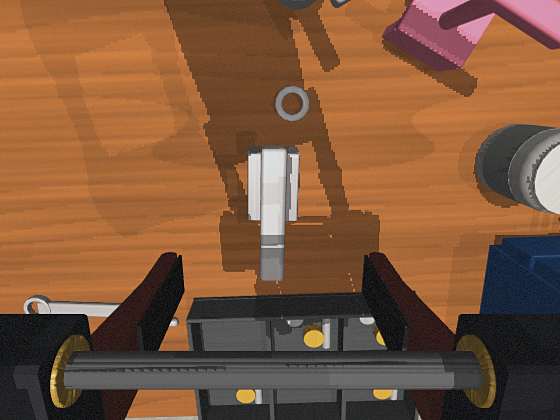

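The wrist view shows the driver bar from (273.5,149) to (271.5,281), about 23 px wide, nearly aligned with the tool, with the fork below it. The fingers have free space on both sides.

```bash
python3 - <<'E'
from h import *
c=wcam('w1');im=cv2.imread('pics/w1.png')
g=im.astype(int);m=(im.max(2).astype(int)-im.min(2)<20)
for y in (152,160,180,200,215,225,240,260,275,280): 
    x=np.flatnonzero(m[y,240:310]&(im[y,240:310,0]>70))+240; print(y,x.min(),x.max(),im[y,255:292:3,0].tolist())
P=np.array([ray(c,u,.138) for u in [(273.5,149),(271.5,281)]]);e=P[1]-P[0];print(P,P.mean(0),np.linalg.norm(e),np.degrees(np.arctan2(e[1],e[0])))
E
```

```text
152 248 297 [60, 90, 99, 219, 220, 219, 219, 222, 210, 213, 168, 68, 73]
160 248 298 [218, 216, 119, 220, 221, 220, 219, 222, 218, 223, 167, 116, 108]
180 248 298 [214, 213, 134, 224, 219, 218, 221, 219, 203, 202, 142, 119, 202]
200 248 297 [203, 201, 138, 209, 204, 206, 208, 204, 202, 184, 87, 120, 200]
215 248 296 [202, 201, 156, 222, 218, 213, 215, 216, 195, 171, 82, 103, 190]
225 261 284 [45, 63, 165, 219, 216, 215, 212, 215, 199, 164, 48, 40, 43]
240 260 283 [40, 38, 111, 133, 132, 131, 134, 132, 119, 103, 42, 39, 34]
260 260 283 [39, 42, 108, 131, 135, 134, 131, 130, 117, 95, 46, 43, 41]
275 260 283 [66, 42, 112, 133, 132, 130, 127, 126, 134, 116, 39, 40, 44]
280 263 281 [72, 47, 45, 114, 109, 109, 110, 109, 118, 45, 32, 39, 50]
[[0.58029905 0.21130072 0.138     ]
 [0.67841399 0.20616912 0.138     ]] [0.62935652 0.20873492 0.138     ] 0.0982490428361468 -2.9939537635647384
```

Bar length is 98 mm (100 expected) and its centre is (0.629, 0.209). I'll descend 112 mm and grip.

>>> {"name": "jog_arm", "arguments": {
  "increments": [
    [-0.0012,0,0.02,0,0,0.013,0.0878],
    [0,0,0.025,0,0,0,0.0878],
    [0,0,0.025,0,0,0,0.0878],
    [0,0,0.025,0,0,0,0.0878],
    [0,0,0.012,0,0,0,0.0878],
    [0,0,0.005,0,0,0,0.0878],
    [0,0,0,0,0,0,0.05],
    [0,0,0,0,0,0,0.03],
    [0,0,0,0,0,0,0.01],
    [0,0,0,0,0,0,0.01]
  ],
  "newtons": 40
}}

```text
clock: 2.65
position: [0.6298, 0.2091, 0.1929]
eef_rot: [0.027, 1.0, 0.0, 0.002]
contact_force: [-0.0, 0.2, 1.0]
gripper_width: 0.731
finger_force: 0.0
```

>>> {"name": "jog_arm", "arguments": {
  "increments": [
    [0,0,0,0,0,0,0.01],
    [0,0,0,0,0,0,0.01],
    [0,0,0,0,0,0,0.01],
    [0,0,0,0,0,0,0.01],
    [0,0,0,0,0,0,0.01],
    [0,0,0,0,0,0,0.01]
  ]
}}

```text
clock: 3.15
position: [0.6292, 0.2089, 0.1906]
eef_rot: [0.027, 1.0, -0.0, -0.0]
contact_force: [0.1, -0.2, 0.7]
gripper_width: 0.278
finger_force: 0.0
```

>>> {"name": "jog_arm", "arguments": {
  "increments": [
    [0,0,0,0,0,0,0.01],
    [0,0,0,0,0,0,0.01],
    [0,0,0,0,0,0,0.01],
    [0,0,0,0,0,0,0.01],
    [0,0,-0.01,0,0,0,0.01],
    [0,0,-0.025,0,0,0,0.01],
    [0,0,-0.035,0,0,0,0.01],
    [0,0,-0.035,0,0,0,0.01],
    [0,0,-0.035,0,0,0,0.01],
    [0,0,-0.015,0,0,0,0.01]
  ]
}}

```text
clock: 3.98
position: [0.6291, 0.209, 0.3522]
eef_rot: [0.027, 1.0, 0.001, 0.003]
contact_force: [0.5, -0.1, -1.7]
gripper_width: 0.208
finger_force: 40.0
```

>>> {"name": "jog_arm", "arguments": {
  "increments": [
    [0.003,-0.015,0,0,0,0,0.01],
    [0.006,-0.03,0,0,0,0,0.01],
    [0.006,-0.03,0,0,0,0,0.01],
    [0.006,-0.03,0,0,0,0,0.01],
    [0.006,-0.03,0,0,0,0,0.01],
    [0.006,-0.03,0,0,0,0,0.01],
    [0.006,-0.03,0,0,0,0,0.01],
    [0.006,-0.03,0,0,0,0,0.01],
    [0.006,-0.03,0,0,0,0,0.01],
    [0.006,-0.03,0,0,0,0,0.01]
  ]
}}

```text
clock: 4.82
position: [0.5562, -0.0738, 0.3458]
eef_rot: [0.027, 1.0, 0.0, -0.0]
contact_force: [0.1, 0.5, -3.3]
gripper_width: 0.202
finger_force: 40.0
```

>>> {"name": "jog_arm", "arguments": {
  "increments": [
    [0.006,-0.03,0,0,0,0,0.01],
    [0.006,-0.03,0,0,0,0,0.01],
    [0.006,-0.03,0,0,0,0,0.01],
    [0.006,-0.03,0,0,0,0,0.01],
    [0.005,-0.025,0,0,0,0.035,0.01],
    [0,0,0,0,0,0.035,0.01],
    [0,0,0,0,0,0,0.01],
    [0,0,0,0,0,0,0.01]
  ]
}}

```text
clock: 5.48
position: [0.5201, -0.2158, 0.3457]
eef_rot: [0.062, 0.998, 0.0, -0.0]
contact_force: [-0.0, -0.8, -3.3]
gripper_width: 0.205
finger_force: 40.0
```

```bash
python3 - <<'E'
from h import *
o,im=snap('w2');print(o['clock'],o['position'],R.from_quat(o['eef_rot']).as_matrix().round(3),o['gripper_width'],o['finger_force'],o['contact_force'])
E
```

```text
5.4833 [ 0.52011156 -0.21577621  0.34567322] [[-0.992  0.123 -0.   ]
 [ 0.123  0.992  0.001]
 [ 0.     0.001 -1.   ]] 0.20536666108975202 39.99858319759369 [-0.02087893 -0.81752196 -3.3057748 ]
```

View pics/w2.png

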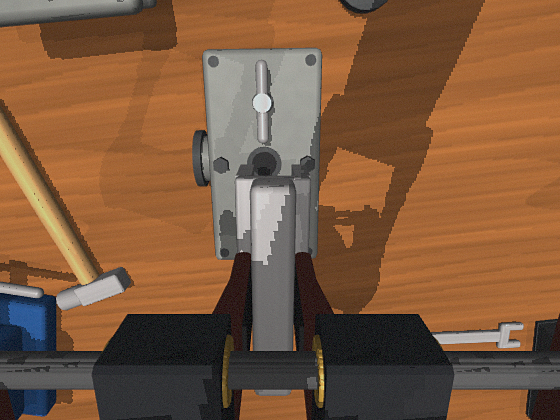

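The driver hangs straight in the grip, with its bar centred at column about 274. The proud screw's crossbar runs from (262.5,60) to (264,142) with its hub at (262,102), clear of the fork. I'll measure it.

```bash
python3 - <<'E'
from h import *
c=wcam('w2');im=cv2.imread('pics/w2.png');g=cv2.cvtColor(im,6)
for y in (64,72,80,86,118,126,134,140): print(y,g[y,252:276].tolist())
print('col',g[54:66,263].tolist(),g[134:150,263].tolist())
cs=[]
b=(g[50:150,250:280]>205).astype(np.uint8);n,l,st,ce=cv2.connectedComponentsWithStats(b);print(st[1:][st[1:,4]>20],ce[1:])
for u in [(262.5,60),(264,142),(262,102)]: print(ray(c,u,.099))
# grip: bar ends vs tool
for y in (200,240,300): print(y,g[y,244:304:2].tolist())
d=np.load('pics/w2.npz');Rm=R.from_quat(d['q']).as_matrix()
for X in (.05,-.05): 
  for Y in(-.009,.009): print('bar corner exp',X,Y,proj(c,d['p']+Rm@[X,Y,.052]))
E
```

```text
64 [156, 154, 156, 127, 127, 149, 159, 169, 189, 190, 161, 152, 142, 122, 89, 149, 152, 150, 152, 149, 150, 149, 153, 152]
72 [152, 151, 155, 129, 124, 145, 156, 166, 192, 223, 168, 151, 136, 126, 109, 66, 83, 71, 156, 157, 153, 155, 149, 156]
80 [149, 149, 155, 118, 115, 143, 156, 166, 184, 219, 177, 158, 142, 130, 111, 70, 83, 84, 72, 157, 151, 152, 163, 164]
86 [147, 149, 150, 153, 109, 134, 154, 164, 181, 217, 182, 156, 142, 131, 113, 69, 84, 77, 161, 170, 165, 161, 163, 162]
118 [149, 148, 151, 156, 112, 115, 150, 169, 175, 201, 221, 188, 168, 151, 138, 111, 80, 91, 93, 81, 161, 158, 154, 159]
126 [145, 148, 143, 142, 148, 139, 146, 166, 173, 192, 220, 193, 167, 153, 139, 116, 79, 93, 87, 166, 162, 158, 155, 157]
134 [154, 144, 141, 143, 150, 105, 142, 163, 171, 191, 218, 194, 172, 159, 143, 119, 72, 92, 85, 155, 164, 161, 158, 159]
140 [155, 157, 158, 154, 147, 149, 111, 139, 154, 161, 162, 158, 152, 142, 124, 98, 91, 94, 90, 96, 160, 160, 158, 159]
col [150, 153, 155, 153, 156, 154, 103, 130, 145, 145, 152, 146] [194, 192, 202, 200, 201, 190, 158, 150, 122, 92, 165, 163, 139, 77, 86, 92]
[[  3  15  18  74 287]] [[11.24738676 52.2369338 ]]
[ 0.41068859 -0.21044734  0.099     ]
[ 0.47766712 -0.217973    0.099     ]
[ 0.44377546 -0.21525869  0.099     ]
200 [201, 200, 198, 96, 154, 180, 205, 208, 205, 201, 204, 207, 203, 190, 190, 192, 194, 189, 189, 188, 197, 107, 116, 102, 92, 87, 97, 112, 108, 111]
240 [111, 113, 114, 93, 138, 158, 186, 195, 187, 190, 190, 190, 188, 186, 191, 198, 108, 112, 112, 112, 111, 113, 108, 96, 87, 63, 128, 121, 121, 125]
300 [38, 29, 28, 13, 81, 91, 104, 111, 109, 111, 111, 105, 109, 111, 109, 106, 113, 110, 108, 106, 107, 111, 101, 90, 87, 22, 21, 19, 21, 33]
bar corner exp 0.05 -0.009 [248.45985664 185.71113189]
bar corner exp 0.05 0.009 [296.57242957 185.70270267]
bar corner exp -0.05 -0.009 [252.84960909 398.80780449]
bar corner exp -0.05 0.009 [292.26646351 398.79718488]
```

Screw centre is (0.444, -0.2155) with yaw about -6.4°. Its length is 67 mm and it lies 114 mm from the home screw, so it fits. I'll move over it and check there before lowering.

>>> {"name": "jog_arm", "arguments": {
  "increments": [
    [0.015,-0.002,0,0,0,0,0.01],
    [0.025,-0.003,0,0,0,0,0.01],
    [0.025,-0.003,0,0,0,0,0.01],
    [0.0105,-0.001,0,0,0,-0.012,0.01],
    [0,0,0.02,0,0,0,0.01],
    [0,0,0.02,0,0,0,0.01],
    [0,0,0,0,0,0,0.01],
    [0,0,0,0,0,0,0.01]
  ]
}}

```text
clock: 6.2
position: [0.444, -0.2144, 0.3049]
eef_rot: [0.055, 0.998, 0.001, -0.001]
contact_force: [-0.2, -0.6, -2.8]
gripper_width: 0.205
finger_force: 40.0
```

```bash
python3 - <<'E'
from h import *
o,im=snap('w3');print(o['clock'],o['position'],R.from_quat(o['eef_rot']).as_matrix().round(3),o['contact_force'])
s=read_camera('side')[:,:,::-1];a=read_camera('scene')[:,:,::-1]
cv2.imwrite('pics/side3.png',s);cv2.imwrite('pics/scene3.png',a)
r=lambda im,x,y:cv2.resize(np.ascontiguousarray(im[y:y+100,x:x+100]),(400,400),interpolation=cv2.INTER_CUBIC)
cv2.imwrite('pics/c3.png',np.hstack([r(s,270,100),r(a,155,185)]))
E
```

```text
6.2 [ 0.4440426  -0.21444455  0.30488961] [[-0.994  0.11  -0.002]
 [ 0.11   0.994  0.001]
 [ 0.002  0.001 -1.   ]] [-0.21623421 -0.58043246 -2.78761582]
```

View pics/c3.png

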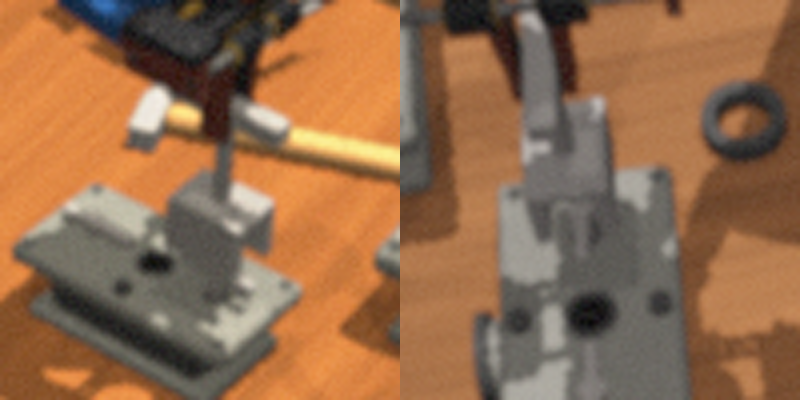

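The driver hangs upright over the proud screw. In the scene crop the crossbar at (575,230) lies under the slot, between the prongs. I'll lower it to about 4 mm above the face.

>>> {"name": "jog_arm", "arguments": {
  "increments": [
    [0,-0.001,0.008,0,0,0,0.01],
    [0,0,0.009,0,0,0,0.01],
    [0,0,0.009,0,0,0,0.01],
    [0,0,0.008,0,0,0,0.01],
    [0,0,0.005,0,0,0,0.01],
    [0,0,0,0,0,0,0.01],
    [0,0,0,0,0,0,0.01]
  ]
}}

```text
clock: 6.93
position: [0.4439, -0.2164, 0.2661]
eef_rot: [0.056, 0.998, 0.0, -0.0]
contact_force: [-0.7, 0.7, -3.1]
gripper_width: 0.205
finger_force: 40.0
```

>>> {"name": "jog_arm", "arguments": {
  "increments": [
    [0,0,0.002,0,0,0,0.01],
    [0,0,0.002,0,0,0,0.01],
    [0,0,0.001,0,0,0,0.01],
    [0,0,0,0,0,0,0.01]
  ]
}}

```text
clock: 7.27
position: [0.444, -0.2164, 0.2615]
eef_rot: [0.056, 0.998, 0.0, -0.0]
contact_force: [-0.5, -0.1, -2.9]
gripper_width: 0.201
finger_force: 40.0
```

```bash
python3 - <<'E'
from h import *
o=get_obs();print(o['position'],o['contact_force'],o['wrist_torque'])
s=read_camera('side')[:,:,::-1];a=read_camera('scene')[:,:,::-1]
r=lambda im,x,y:cv2.resize(np.ascontiguousarray(im[y:y+100,x:x+100]),(400,400),interpolation=cv2.INTER_CUBIC)
cv2.imwrite('pics/c4.png',np.hstack([r(s,270,100),r(a,155,185)]))
E
```

```text
[ 0.44404787 -0.21641314  0.26152598] [-0.53059816 -0.10821454 -2.8756643 ] [ 0.07003949 -0.07057692 -0.03433189]
```

View pics/c4.png

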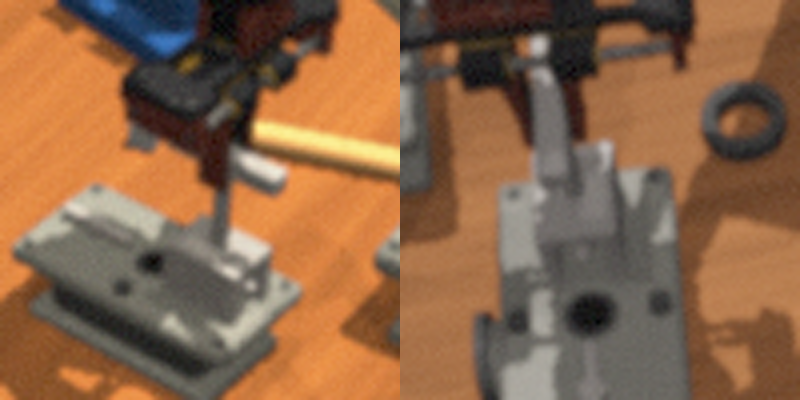

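The fork now straddles the crossbar and the feet are almost on the face. I'll ease it down to contact.

>>> {"name": "jog_arm", "arguments": {
  "increments": [
    [0,0.0005,0.001,0,0,0,0.01],
    [0,0,0.0005,0,0,0,0.01],
    [0,0,0,0,0,0,0.01],
    [0,0,0,0,0,0,0.01]
  ]
}}

```text
clock: 7.7
position: [0.4442, -0.2159, 0.2605]
eef_rot: [0.056, 0.998, -0.0, 0.0]
contact_force: [0.3, 0.7, -1.4]
gripper_width: 0.202
finger_force: 40.0
```

>>> {"name": "jog_arm", "arguments": {
  "increments": [
    [0,0,0.0007,0,0,0,0.01],
    [0,0,0,0,0,0,0.01],
    [0,0,0,0,0,0,0.01]
  ]
}}

```text
clock: 7.95
position: [0.4443, -0.216, 0.2605]
eef_rot: [0.056, 0.998, -0.0, 0.001]
contact_force: [-0.4, 0.5, 4.4]
gripper_width: 0.2
finger_force: 40.0
```

Feet are in contact: z has stopped and the force rose to about 8 N above hanging weight. Now I'll turn clockwise (+ about tool z).

>>> {"name": "jog_arm", "arguments": {
  "increments": [
    [0,0,0,0,0,0.04,0.01],
    [0,0,0,0,0,0.07,0.01],
    [0,0,0,0,0,0.07,0.01],
    [0,0,0,0,0,0.07,0.01],
    [0,0,0,0,0,0.07,0.01],
    [0,0,0,0,0,0.07,0.01],
    [0,0,0,0,0,0.07,0.01],
    [0,0,0,0,0,0.07,0.01],
    [0,0,0,0,0,0.07,0.01]
  ]
}}

```text
clock: 8.7
position: [0.4441, -0.2161, 0.2604]
eef_rot: [0.35, 0.937, -0.0, 0.001]
contact_force: [-1.7, -0.7, 4.9]
gripper_width: 0.203
finger_force: 40.0
```

```bash
python3 - <<'E'
from h import *
o=get_obs();print(o['position'],o['contact_force'],o['wrist_torque'],o['joint_positions'])
E
```

```text
[ 0.44409486 -0.2161104   0.26044817] [-1.66093271 -0.68191232  4.91306541] [0.07175441 0.29782916 0.18902736] [-5.21514040e-01 -2.01100568e-01  1.58687367e+00 -5.16553911e-04
  1.75449705e+00 -1.37737992e+00]
```

The torque has risen and side forces are small, so the fork is driving the bar. I'll continue.

>>> {"name": "jog_arm", "arguments": {
  "increments": [
    [0,0,0,0,0,0.07,0.01],
    [0,0,0,0,0,0.07,0.01],
    [0,0,0,0,0,0.07,0.01],
    [0,0,0,0,0,0.07,0.01],
    [0,0,0,0,0,0.07,0.01],
    [0,0,0,0,0,0.07,0.01],
    [0,0,0,0,0,0.07,0.01],
    [0,0,0,0,0,0.07,0.01]
  ]
}}

```text
clock: 9.37
position: [0.4438, -0.216, 0.2605]
eef_rot: [0.595, 0.804, -0.0, 0.0]
contact_force: [-3.4, 0.4, 5.7]
gripper_width: 0.202
finger_force: 40.0
```

>>> {"name": "jog_arm", "arguments": {
  "increments": [
    [0,0,0,0,0,0.07,0.01],
    [0,0,0,0,0,0.07,0.01],
    [0,0,0,0,0,0.07,0.01],
    [0,0,0,0,0,0.07,0.01],
    [0,0,0,0,0,0.07,0.01],
    [0,0,0,0,0,0.07,0.01],
    [0,0,0,0,0,0.07,0.01],
    [0,0,0,0,0,0.05,0.01],
    [0,0,0,0,0,0,0.01],
    [0,0,0,0,0,0,0.01]
  ]
}}

```text
clock: 10.2
position: [0.444, -0.2158, 0.2605]
eef_rot: [0.787, 0.617, 0.0, 0.0]
contact_force: [-1.8, 2.6, 5.1]
gripper_width: 0.204
finger_force: 40.0
```

```bash
python3 - <<'E'
from h import *
o,im=snap('w5');print(o['position'],o['contact_force'],o['wrist_torque'])
s=read_camera('side')[:,:,::-1];a=read_camera('scene')[:,:,::-1]
r=lambda im,x,y:cv2.resize(np.ascontiguousarray(im[y:y+100,x:x+100]),(400,400),interpolation=cv2.INTER_CUBIC)
cv2.imwrite('pics/c5.png',np.hstack([r(s,270,100),r(a,155,185)]))
E
```

```text
[ 0.44402618 -0.21576029  0.26048446] [-1.76832198  2.56007552  5.10116186] [ 0.39251915  0.39715187 -0.04031217]
```

View pics/c5.png

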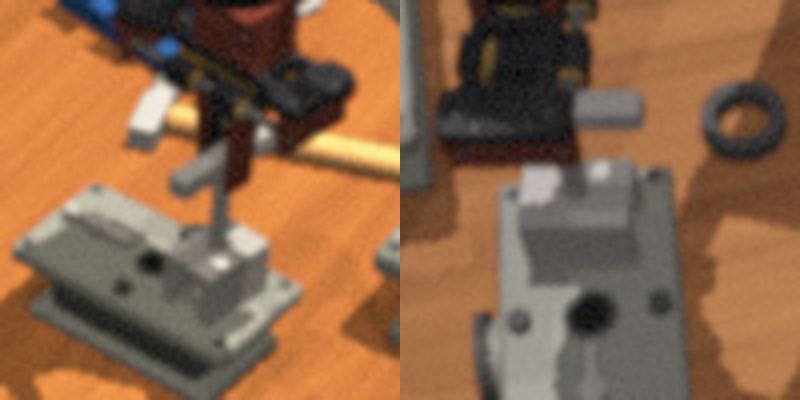

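The driver is turned by 1.70 rad and still upright on the cover, with its handle now across the plate and the fork feet flat. Next: relieve the press, open, and retreat straight up.

>>> {"name": "jog_arm", "arguments": {
  "increments": [
    [0,0,-0.0007,0,0,0,0.01],
    [0,0,0,0,0,0,0.01],
    [0,0,0,0,0,0,0.024],
    [0,0,0,0,0,0,0.03],
    [0,0,0,0,0,0,0.045],
    [0,0,0,0,0,0,0.06],
    [0,0,0,0,0,0,0.06],
    [0,0,0,0,0,0,0.06]
  ]
}}

```text
clock: 11.02
position: [0.4441, -0.2159, 0.26]
eef_rot: [0.787, 0.617, -0.0, -0.0]
contact_force: [0.2, 1.0, -0.1]
gripper_width: 0.61
finger_force: 0.0
```

>>> {"name": "jog_arm", "arguments": {
  "increments": [
    [0,0,-0.005,0,0,0,0.06],
    [0,0,-0.015,0,0,0,0.06],
    [0,0,-0.025,0,0,0,0.06],
    [0,0,-0.025,0,0,0,0.06],
    [0,0,-0.025,0,0,0,0.06],
    [0,0,-0.02,0,0,0,0.06],
    [0,0,0,0,0,0,0.06]
  ]
}}

```text
clock: 11.6
position: [0.4444, -0.216, 0.3806]
eef_rot: [0.787, 0.617, 0.001, 0.004]
contact_force: [-0.1, 0.7, 1.2]
gripper_width: 0.686
finger_force: 0.0
```

```bash
python3 - <<'E'
from h import *
o,im=snap('w6');print(o['clock'],o['position'],o['contact_force'],o['gripper_width'])
s=read_camera('side')[:,:,::-1];a=read_camera('scene')[:,:,::-1]
r=lambda im,x,y:cv2.resize(np.ascontiguousarray(im[y:y+100,x:x+100]),(300,300),interpolation=cv2.INTER_CUBIC)
cv2.imwrite('pics/c6.png',np.hstack([np.vstack([r(s,270,100),r(a,155,185)]),cv2.copyMakeBorder(cv2.resize(im,(500,375)),0,225,0,0,0)]))
E
```

```text
11.6 [ 0.44438725 -0.21604309  0.38056692] [-0.10491464  0.71144402  1.20215272] 0.6856444669627008
```

View pics/c6.png

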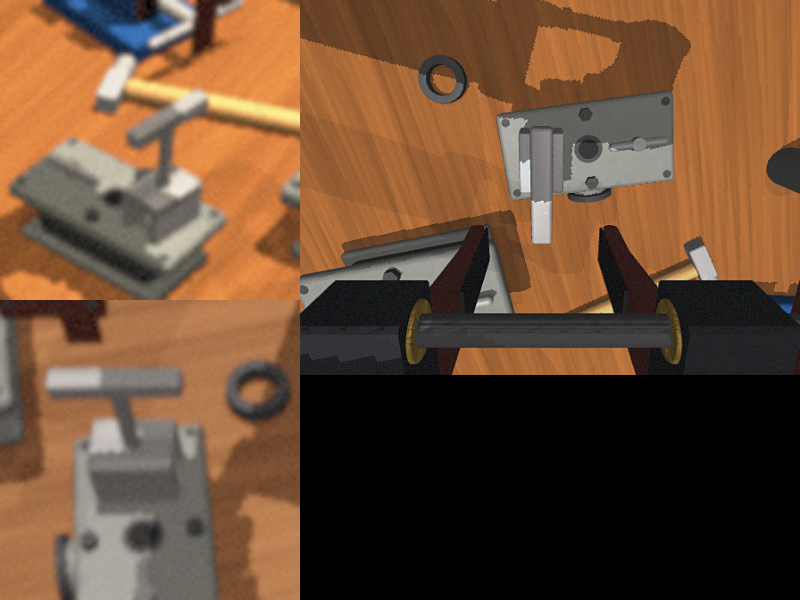

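The driver stands upright and untouched over the screw, turned about 97°, with its feet on the cover. Nothing else has been disturbed, so I'll hand in.

```bash
python3 -c "
from cell import *
print(hand_in())"
```

```text
the job is handed in; nothing more can be done
None
```

I handed the job in at about 12 s of the 43 s allowed: the forked driver stands upright on the small cover over the proud screw, turned about 97° clockwise, and the socket wrench was not touched. That should put the screw at about 1.4 rad, an estimate from the driver's turn less the free play, since I could not see the crossbar inside the fork.

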